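# Shut and lock the herb mill's hatch

## Task

The herb mill's red hatch cover has been left open: slide it fully shut, then push its yellow sprung wing stud in and turn it clockwise until it locks, so that the head stays down when you let go. Push firmly but not hard and never force the turn, because the catch under the deck bends, and leave the other things on the counter as they are.

Things in the scene. Friction and masses are not known exactly. Their poses are not given: they have to be found in the camera images.
- mill: stainless herb mill, fixed, 200 (x) x 360 (y) x 110 mm high; origin: centre of its underside. On its flat deck the red cover (110 x 140 mm, 4 mm thick) slides along the mill's own y between two rails 9 mm high, 136 mm apart over their outsides. A brass-rimmed black socket (44 mm) in the deck at the mill's x=0, y=-70 mm is where the stud sits when the cover is shut
- cover (a joint): how far the red cover is open (m): 0 fully shut against its end stop, grows towards the mill's +y, at most 0.09. It slides with about 2.5 N of friction and stays where it is left. The stud is mounted on it, 15 mm in from its -y edge, and can be used to slide it
- stud_wing (a point): middle of the stud's yellow upright wing, on its vertical axis, 152 mm above the counter when up. Wing 36 mm long (point x), 12 mm thick (point y), 24 mm high, this point at mid height; under it a round flange 42 mm across, its upper face 12 mm below this point, with 22 mm of free space beneath. Turns and sinks with the stud; unturned, its axes are the mill's
- plunger (a joint): how far the stud is pushed in (m): 0 up, at most 0.0225. Spring 4 N, rising to 9 N. With the cover shut and the stud unturned its pin drops through the hidden catch to a firm stop at 12 to 20 mm, a depth that differs each time; it can turn only within 1.5 mm of that stop or beyond. Turned and let go, it rises about 4.5 mm and stays caught 7.5 to 16 mm in; uncaught, it springs up to 0
- stud (a joint): turn of the stud (rad): 0 unturned (pin in line with the slot), grows clockwise seen from above to a stop at 1.4; above about 1.1 it is in the locked notch. Light friction, 0.03 N m. It can also be turned before it is pushed in, but then its pin lands on top of the catch and cannot enter
- catch (a joint): how far the hidden catch is bent down (m): 0 unloaded, 1 mm for every 10 N beyond the stud's spring. It must never exceed 0.0011: with the spring that is a total push of about 18 to 20 N on the stud
- weight: brass weight, 26 mm across, 30 mm high, standing on the deck at the mill's +x +y corner; origin at its underside
- mortar: white ceramic bowl, 110 mm across, 75 mm high; origin at its underside
- jar_a: blue ceramic jar, 68 mm across, 100 mm high; origin at its underside
- jar_b: amber glass jar, 68 mm across, 100 mm high; origin at its underside
- packet_a: cream paper herb packet, 90 x 70 x 18 mm, on the mill's right; origin at its underside
- packet_b: cream paper herb packet, 90 x 70 x 18 mm, on the mill's left; origin at its underside
- scoop: wooden spoon lying on the counter; origin at its underside
- catch_twist (a joint): how far the hidden catch is wrenched round (rad, clockwise positive): 0 unloaded, 0.06 for 0.3 N m. It must never exceed 0.06: if the pushed stud stops turning after about 0.15 rad it is not deep enough, so do not force it but push deeper. Deep enough, it needs under 0.1 N m up to its own end stop, which does not load the catch

How it is judged:
By the outcome, as a careful person would: the job done as asked, in the order asked, and still so for the second after the job is handed in, with the robot touching nothing.
It also fails if it takes over 64 s, if anything falls off the work surface, if the arm or the gripper's body presses on something with over 40 N, if the wrist force passes 120 N, or if a joint passes its speed limit or range.

## Robot

A 7-joint arm with a two-finger parallel gripper is mounted at the origin on the work surface. World frame = base frame: x ahead of the robot, y to its left, z up, the work surface at z = 0. Lengths are in m, angles in rad, forces in N, time in s.
With the tool pointing down it reaches from about 0.425 to 0.925 m from the base axis. Payload 6.8 kg.
Tool frame: the origin (TCP) lies at the very end of the fingers, on their centre line; the grasp point (between the pads) lies 19 mm behind it; z points along the fingers, y is the line along which they close (so a half turn about z gives the same grasp; the last joint's range is limited). The gripper opens to 85 mm and grips with 20 to 120 N. Pads are 22 mm wide; open, the fingers measure 114 mm over their backs; the gripper's body (76 mm by 85 mm) begins 54 mm behind the grasp point. The pads swing forward as they close: fully open they stand 13 mm farther back than shut.
Start: joints at [1.165, 0.477, 0.022, 1.555, -0.011, 1.109, -0.083], TCP at [0.198, -0.645, 0.231] pointing down, gripper open.
Joint ranges: [-2.96, 2.96], [-0.34, 2.1], [-1.41, 1.46], [0.24, 2.44], [-1.37, 4.51], [0.17, 1.92], [-2.96, 2.96]. Speed limits (rad/s): [2.39, 2.39, 3.14, 3.14, 3.14, 3.14, 3.14].

## Interface

Orientations are given as a unit quaternion [w, x, y, z].
In Python, from station import get_obs, read_camera, hand_in gives the robot as it stands.
- The arm moves only by the tool arm_command, never from a script. Its argument "commands" is one flat list of numbers, 7 for each row, row after row: the shift along the tool's x, y, z in m, then the turn, a rotation vector about the tool's x, y, z in degrees, then the opening, from 0 (shut) to 1 (fully open). In form: [tx, ty, tz, rx, ry, rz, fingers, tx, ty, tz, rx, ry, rz, fingers, ...]. A call has 1 to 8 rows; each row is the pose to reach, as a shift and turn from the pose commanded when the call began, along the tool's axes at that moment; what a row does not reach only later rows make up. A row lasts 1/10 s, in which the tool goes at most 50 mm and 8.59 degrees, less where a joint would pass 70% of its speed; a pose out of reach is approached as far as the arm can. A call with a gripper value outside its range is refused whole. The fingers move at their own pace and stop on an object; "force" is the grip in N (left out, the last holds). Time passes only in rows, so rows that repeat a pose let the fingers close. It gives the time, the measured TCP pose, the force, the opening and the grip force at its end, in the units of the state.
- get_obs(): the state, without advancing time (a new reading comes with each control period).
- read_camera(name): name is "side" or "top" or "wrist"; returns a dict with "img" (420x560x3 uint8, red, green, blue), "camera_matrix" (3x3 intrinsics, pixels), "pose" (4x4, takes a point from camera to world coordinates). Camera axes: x right, y down, z forward; pixel columns grow to the right and rows downward; lengths in m; the calibration is good to about 2 mm. The wrist camera is an equidistant fisheye: a pixel r from the principal point sees the ray r / f radians off the axis. A picture is of the moment at which its call begins. There is no depth.
- hand_in(): hands the job in; it is judged then, once.
The state is a dict: "t": time; "q": joint angles; "joint_vel": joint speeds; "joint_torque": joint torques, N m; "eef_pos": TCP position; "tool_rot": TCP orientation; "contact_force": force on the tool from outside, world axes, zero at the start; "torque": the same for the moment, N m; "gripper_width": opening from 0.0 (shut) to 1.0 (fully open); "grasp_force": force on a finger pad.
Only numpy, scipy, OpenCV 4.12 (cv2) and the standard library are available. Lean on these libraries where they do the work, as an engineer would, in place of code of your own. Each camera call takes 0.05 s, during which the arm holds its last target. There are 200 camera calls.

## Working session

There is one attempt and no reset: what is moved stays moved. The work goes in short steps, Python scripts to look and compute and a tool call to move; the robot and the scene stay as the last step left them, time stands still between calls to the robot, and variables do not carry over. Pictures are saved under pics/ and viewed, at most 10 in all, crops included, and the job is handed in when it is done.

Besides the shell and the picture viewer there is one more tool, called after "Emit:" as name(argument=value, ...), one argument or row to a line, values as JSON. arm_command: Moves the arm, as the interface text tells. Its arguments: {"type":"object","properties":{"commands":{"type":"array","items":{"type":"number"}},"force":{"type":"number"}},"required":["commands"]}

```bash
mkdir -p pics; cat > h.py <<'E'
import numpy as np, cv2
from station import get_obs, read_camera
def snap(name,fn):
    c=read_camera(name); cv2.imwrite(f'pics/{fn}.png',c['img'][:,:,::-1]); np.savez(f'pics/{fn}.npz',K=c['camera_matrix'],P=c['pose'],img=c['img']); return c
def ray_z(K,P,u,v,z,fish=False):
    x=(u-K[0,2])/K[0,0]; y=(v-K[1,2])/K[1,1]
    if fish:
        r=np.hypot(x,y); d=np.array([x/r*np.sin(r),y/r*np.sin(r),np.cos(r)]) if r>0 else np.array([0,0,1.])
    else: d=np.array([x,y,1.])
    d=P[:3,:3]@d; return P[:3,3]+d*(z-P[2,3])/d[2]
E
python3 - <<'E'
from h import *
o=get_obs();print(o)
a=snap('top','top1');b=snap('side','side1')
for c in(a,b): print(c['camera_matrix'].round(1),c['pose'].round(3))
E
```

```text
{'t': 0.0, 'q': array([ 1.16490376,  0.47776106,  0.02233649,  1.55647225, -0.01151853,
        1.10928248, -0.08312429]), 'joint_vel': array([ 1.89627826e-03,  9.37486435e-04, -2.79555673e-04,  4.66559348e-04,
       -1.47411047e-03,  9.70304226e-04, -3.60859088e-05]), 'joint_torque': array([ 6.71536854e-04, -5.96447217e+01,  1.60786673e+00, -2.81190258e+01,
        1.24000042e-02,  9.44174419e-03,  3.43869083e-06]), 'eef_pos': array([ 0.1978695 , -0.64472277,  0.23034304]), 'tool_rot': array([-8.77405788e-04,  9.88935629e-01,  1.48342561e-01, -1.89468520e-04]), 'contact_force': array([-0.09889543,  0.2523702 , -0.66675473]), 'torque': array([-0.02032818, -0.01492401, -0.00408277]), 'grasp_force': 0.0, 'gripper_width': 1.0007851483425243}
[[381.    0.  282.4]
 [  0.  381.  212. ]
 [  0.    0.    1. ]] [[-0.01  -0.98   0.196  0.346]
 [-1.     0.006 -0.022  0.006]
 [ 0.02  -0.196 -0.98   0.994]
 [ 0.     0.     0.     1.   ]]
[[526.1   0.  276.9]
 [  0.  526.1 208.4]
 [  0.    0.    1. ]] [[-0.957 -0.178  0.229  0.231]
 [-0.289  0.527 -0.799  1.031]
 [ 0.021 -0.831 -0.556  0.837]
 [ 0.     0.     0.     1.   ]]
```

View pics/top1.png

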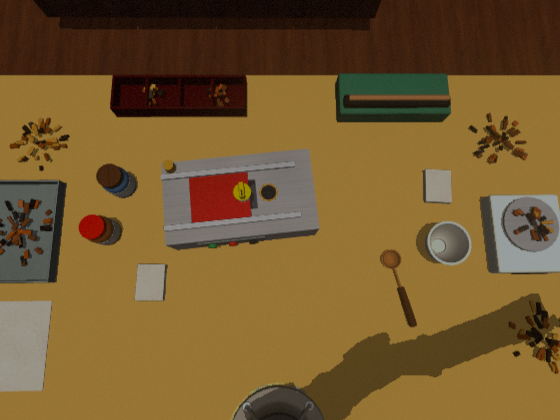

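View pics/side1.png

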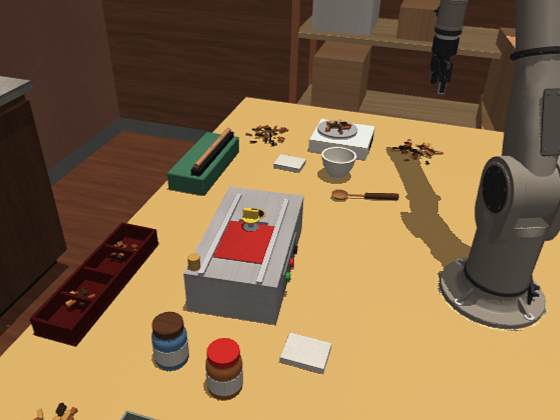

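The top view shows the mill (corners near (163,168), (312,151), (317,233), (168,247)), the stud at about (242,191), the socket at (269,192) and the weight at (169,166). The mill's +y points image-left. I'll zoom in and measure.

```bash
python3 - <<'E'
from h import *
a=np.load('pics/top1.npz'); b=np.load('pics/side1.npz')
A=cv2.resize(a['img'][140:255,155:325],None,fx=4.5,fy=4.5,interpolation=cv2.INTER_CUBIC)
cv2.imwrite('pics/topz.png',A[:,:,::-1])
for (n,d) in(('top',a),('side',b)):
    hsv=cv2.cvtColor(d['img'],cv2.COLOR_RGB2HSV)
    r0=(slice(140,255),slice(155,325)) if n=='top' else (slice(180,320),slice(180,310))
    def cen(lo,hi):
        m=cv2.inRange(hsv,lo,hi); k=np.zeros_like(m);k[r0]=m[r0]
        nn,l,s,c=cv2.connectedComponentsWithStats(k)
        for i in range(1,nn):
            if s[i,4]>15: print(n,lo,s[i],c[i].round(1))
    cen((20,170,90),(35,255,255)); cen((0,200,90),(6,255,255))
K,P=a['K'],a['P']
for nm,u,v,z in(('stud',242,191,.15),('sock',269,192,.11),('weight',169,166,.14),('c1',163,168,.11),('c2',312,151,.11),('c3',317,233,.11),('c4',168,247,.11)): print(nm,ray_z(K,P,u,v,z).round(3))
E
```

```text
top (20, 170, 90) [163 159  10  11  87] [167.3 164. ]
top (20, 170, 90) [233 182  18  19 237] [241.5 191.2]
top (0, 200, 90) [ 189  173   62   49 2277] [216.7 197.7]
top (0, 200, 90) [229 242   8   4  24] [232.4 243.2]
side (20, 170, 90) [243 208  17  16 215] [250.5 215.4]
side (0, 200, 90) [ 214  221   60   42 1545] [244.2 242.9]
side (0, 200, 90) [290 259   4   7  19] [291.4 262. ]
stud [0.565 0.079 0.15 ]
sock [0.572 0.018 0.11 ]
weight [0.628 0.25  0.14 ]
c1 [0.633 0.273 0.11 ]
c2 [ 0.675 -0.087  0.11 ]
c3 [ 0.472 -0.094  0.11 ]
c4 [0.442 0.252 0.11 ]
```

View pics/topz.png

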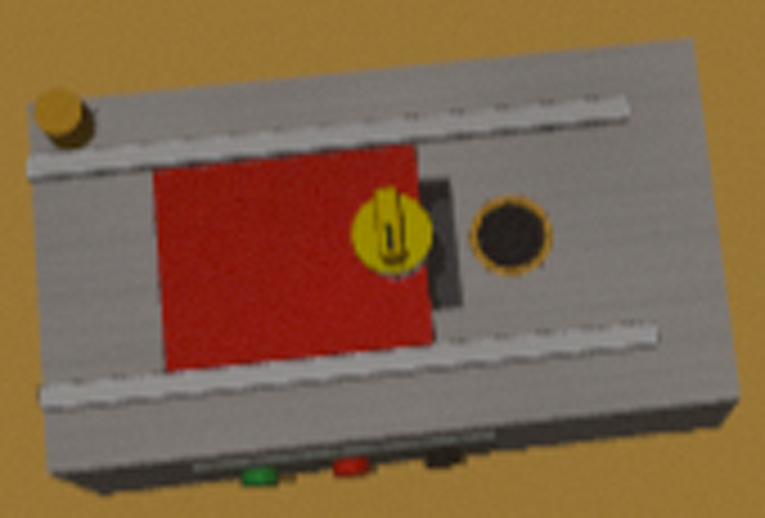

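```bash
python3 - <<'E'
from h import *
from scipy.spatial.transform import Rotation as R
a=np.load('pics/top1.npz');K,P=a['K'],a['P']
f=lambda x,y,z: ray_z(K,P,155+x/4.5-.4,140+y/4.5-.4,z)
C=[f(*p,.11) for p in((30,102),(692,40),(738,400),(50,470))]
print(np.round(C,3), [np.linalg.norm(C[i]-C[i-1]).round(3) for i in range(4)])
o=np.mean(C,0)
d=(C[0]-C[1])+(C[3]-C[2]); th=np.arctan2(-d[0],d[1]); print('mill',o,'yaw',th)
e=f(35,165,.119)-f(628,108,.119); print('rail yaw',np.arctan2(-e[0],e[1]))
Rm=np.array([[np.cos(th),-np.sin(th)],[np.sin(th),np.cos(th)]])
for n,p in(('stud flange',f(392,233,.139)),('sock',f(511,235,.11)),('weight',f(60,111,.14))): print(n,p.round(4),(Rm.T@(p-o)[:2]).round(4))
ob=get_obs();q=ob['tool_rot'];Rt=R.from_quat(q[[1,2,3,0]])
t=f(392,233,.139).copy();t[2]=.25
print('shift tool',Rt.inv().apply(t-ob['eef_pos']).round(3),'rz deg',np.degrees(np.arctan2(Rt.as_matrix()[1,0],Rt.as_matrix()[0,0])-th)-180)
E
```

```text
[[ 0.647  0.278  0.11 ]
 [ 0.682 -0.079  0.11 ]
 [ 0.483 -0.098  0.11 ]
 [ 0.449  0.258  0.11 ]] [np.float64(0.199), np.float64(0.358), np.float64(0.199), np.float64(0.357)]
mill [0.56539732 0.08972191 0.11      ] yaw 0.09530468518416914
rail yaw 0.09661644037843471
stud flange [0.5666 0.0809 0.139 ] [ 0.0003 -0.0089]
sock [0.5726 0.0203 0.11  ] [ 0.0006 -0.0698]
weight [0.6323 0.2531 0.14  ] [0.0822 0.1563]
shift tool [ 0.565 -0.586 -0.019] rz deg -168.39491048154022
```

Emit:
arm_command(
  commands=[0.04,-0.04,0,0,0,-7,1,0.07,-0.073,0,0,0,-15,1,0.105,-0.11,0,0,0,-23,1,0.14,-0.146,0,0,0,-31,1,0.175,-0.183,-0.01,0,0,-39,1,0.21,-0.22,-0.01,0,0,-47,1,0.245,-0.255,-0.01,0,0,-54,1,0.28,-0.29,-0.01,0,0,-60,1],
)

```text
t: 0.9
eef_pos: [0.3791, -0.2875, 0.2413]
tool_rot: [0.0, 0.781, 0.625, -0.0]
contact_force: [1.1, 0.1, -1.0]
gripper_width: 0.997
grasp_force: 0.0
```

Emit:
arm_command(
  commands=[0.04,0.01,0,0,0,-7,1,0.08,0.02,0,0,0,-15,1,0.13,0.03,0,0,0,-23,1,0.18,0.045,0,0,0,-31,1,0.23,0.058,0,0,0,-39,1,0.28,0.07,0,0,0,-47,1,0.33,0.082,0,0,0,-54,1,0.37,0.092,0,0,0,-60,1],
)

```text
t: 1.7
eef_pos: [0.5517, 0.0523, 0.2411]
tool_rot: [-0.0, 0.364, 0.931, -0.0]
contact_force: [0.1, -0.2, 0.4]
gripper_width: 1.002
grasp_force: 0.0
```

```bash
cat > g.py <<'E'
from h import *
from scipy.spatial.transform import Rotation as R
def rel(t,yaw):  # yaw of tool x
    o=get_obs();q=o['tool_rot'];Rt=R.from_quat(q[[1,2,3,0]]);T=R.from_euler('z',yaw)*R.from_euler('x',np.pi)
    print('t',o['t'],o['eef_pos'].round(4),'q',o['q'].round(2),'F',o['contact_force'].round(2),'shift',Rt.inv().apply(np.array(t)-o['eef_pos']).round(4),'rot',np.degrees((Rt.inv()*T).as_rotvec()).round(2))
E
python3 -c "
from g import *
rel([.5666,.0809,.25],.096+np.pi)"
```

```text
t 1.7 [0.5517 0.0523 0.2411] q [ 0.36  0.35 -0.71  1.8   0.25  1.08  0.39] F [ 0.14 -0.22  0.36] shift [ 0.0084  0.0312 -0.0089] rot [-2.000e-02 -1.000e-02 -4.818e+01]
```

Emit:
arm_command(
  commands=[0.004,0.015,0,0,0,-8,1,0.008,0.031,0,0,0,-16,1,0.008,0.031,0,0,0,-24,1,0.008,0.031,0,0,0,-32,1,0.008,0.031,0,0,0,-40,1,0.008,0.031,0,0,0,-48.2,1,0.008,0.031,0,0,0,-48.2,1,0.008,0.031,0,0,0,-48.2,1],
)

```text
t: 2.5
eef_pos: [0.5664, 0.0785, 0.241]
tool_rot: [-0.0, -0.044, 0.999, 0.0]
contact_force: [-0.2, -0.4, 0.2]
gripper_width: 1.0
grasp_force: 0.0
```

```bash
python3 - <<'E'
from g import *
rel([.5666,.0809,.144],.096+np.pi)
c=snap('wrist','w1');K,P=c['camera_matrix'],c['pose'];print(K.round(1),P.round(3))
hsv=cv2.cvtColor(c['img'],cv2.COLOR_RGB2HSV);m=cv2.inRange(hsv,(20,170,60),(35,255,255))
n,l,s,ce=cv2.connectedComponentsWithStats(m)
for i in range(1,n):
    if s[i,4]>100: print(s[i],ce[i].round(1),ray_z(K,P,*ce[i],.145,True).round(4))
E
```

```text
t 2.5 [0.5664 0.0785 0.241 ] q [ 0.43  0.43 -0.88  1.75  0.36  1.13  1.1 ] F [-0.18 -0.44  0.19] shift [-0.0005  0.0024  0.097 ] rot [ 0.01 -0.04 -0.47]
[[325.2   0.  274. ]
 [  0.  325.2 208.2]
 [  0.    0.    1. ]] [[-0.089  0.954  0.287  0.493]
 [ 0.996  0.085  0.026  0.072]
 [ 0.     0.288 -0.958  0.383]
 [ 0.     0.     0.     1.   ]]
[ 250  185   53   57 2033] [275.4 210.8] [0.566  0.0801 0.145 ]
```

View pics/w1.png

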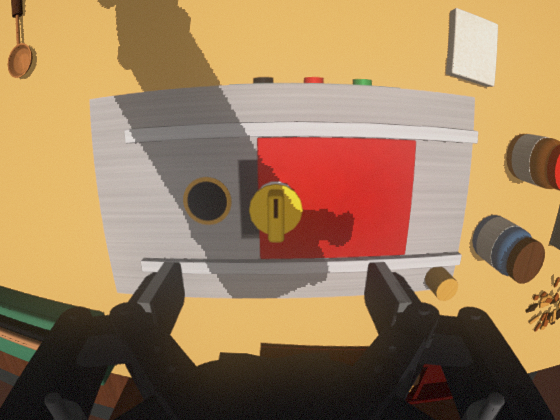

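The stud shows at (275,211), which matches the top measurement, and its wing is aligned with the mill's x. The weight at (440,283) is clear of the fingers. I'll descend and grip.

Emit:
arm_command(
  commands=[0,0.002,0.03,0,0,-0.5,0.7,0,0.002,0.06,0,0,-0.5,0.6,0,0.002,0.08,0,0,-0.5,0.6,0,0.002,0.097,0,0,-0.5,0.6,0,0.002,0.097,0,0,-0.5,0.6,0,0.002,0.097,0,0,-0.5,0.6],
  force=40,
)

```text
t: 3.15
eef_pos: [0.5666, 0.081, 0.1448]
tool_rot: [0.0, -0.05, 0.999, 0.0]
contact_force: [0.4, -0.4, 1.1]
gripper_width: 0.6
grasp_force: 0.0
```

Emit:
arm_command(
  commands=[0,0,0,0,0,0,0,0,0,0,0,0,0,0,0,0,0,0,0,0,0,0,0,0,0,0,0,0,0,0,0,0,0,0,0,0,0,0,0,0,0,0,0,0,0,0,0,0,0,0,0,0,0,0,0,0],
)

```text
t: 3.95
eef_pos: [0.5669, 0.0805, 0.1445]
tool_rot: [0.0, -0.05, 0.999, -0.0]
contact_force: [2.2, -2.0, 3.0]
gripper_width: 0.13
grasp_force: 43.3
```

```bash
python3 -c "
from g import *
y=-.061
rel([.5666-y*-.096,.0809+y,.144],.096+np.pi);print(get_obs()['gripper_width'],get_obs()['grasp_force'],get_obs()['torque'])"
```

```text
t 3.95 [0.5669 0.0805 0.1445] q [ 0.37  0.54 -0.82  1.84  0.47  0.96  1.02] F [ 2.16 -1.98  2.97] shift [ 0.0122 -0.0596  0.0005] rot [-0.01  0.06  0.24]
0.13013602969754456 43.29247713088989 [-0.46774795 -0.49721122  0.00566327]
```

Emit:
arm_command(
  commands=[0,-0.008,0,0,0,0,0,0,-0.018,0,0,0,0,0,0,-0.028,0,0,0,0,0,0,-0.036,0,0,0,0,0,0,-0.044,0,0,0,0,0,0,-0.05,0,0,0,0,0,0,-0.055,0,0,0,0,0,0,-0.056,0,0,0,0,0],
)

```text
t: 4.75
eef_pos: [0.5726, 0.0233, 0.1444]
tool_rot: [0.0, -0.05, 0.999, -0.001]
contact_force: [3.6, 1.1, 3.1]
gripper_width: 0.132
grasp_force: 43.3
```

Emit:
arm_command(
  commands=[0,-0.001,0,0,0,0,0,0,-0.002,0,0,0,0,0,0,-0.003,0,0,0,0,0,0,-0.003,0,0,0,0,0],
)

```text
t: 5.15
eef_pos: [0.5726, 0.0224, 0.1445]
tool_rot: [0.0, -0.05, 0.999, 0.0]
contact_force: [3.4, 2.7, 3.5]
gripper_width: 0.135
grasp_force: 43.3
```

Emit:
arm_command(
  commands=[0,-0.001,0,0,0,0,0,0,-0.002,0,0,0,0,0,0,-0.002,0,0,0,0,0],
)

```text
t: 5.45
eef_pos: [0.5728, 0.0202, 0.1444]
tool_rot: [0.0, -0.05, 0.999, 0.0]
contact_force: [3.2, 2.2, 3.6]
gripper_width: 0.13
grasp_force: 43.3
```

Emit:
arm_command(
  commands=[0,-0.001,0,0,0,0,0,0,-0.002,0,0,0,0,0,0,-0.002,0,0,0,0,0],
)

```text
t: 5.75
eef_pos: [0.5729, 0.0191, 0.1445]
tool_rot: [0.0, -0.051, 0.999, 0.001]
contact_force: [4.6, 4.4, 3.2]
gripper_width: 0.13
grasp_force: 43.3
```

Emit:
arm_command(
  commands=[0,-0.001,0,0,0,0,0,0,-0.002,0,0,0,0,0,0,-0.002,0,0,0,0,0],
)

```text
t: 6.05
eef_pos: [0.5729, 0.0189, 0.1446]
tool_rot: [0.0, -0.051, 0.999, 0.002]
contact_force: [4.1, 7.6, 3.7]
gripper_width: 0.133
grasp_force: 43.3
```

Emit:
arm_command(
  commands=[-0.001,0.0015,0,0,0,0,0,-0.001,0.0015,0,0,0,0,0,-0.001,0.0015,0.002,0,0,0,0,-0.001,0.0015,0.004,0,0,0,0,-0.001,0.0015,0.006,0,0,0,0,-0.001,0.0015,0.006,0,0,0,0],
)

```text
t: 6.65
eef_pos: [0.5731, 0.019, 0.1382]
tool_rot: [-0.0, -0.051, 0.999, 0.001]
contact_force: [1.5, 5.6, 5.0]
gripper_width: 0.133
grasp_force: 43.5
```

```bash
python3 -c "
from g import *
rel([.5729,.0191,.130],.096+np.pi)
c=snap('wrist','w2')
i=c['img'][100:320,120:460];cv2.imwrite('pics/w2z.png',cv2.resize(i[:,:,::-1],None,fx=2,fy=2))"
```

```text
t 6.65 [0.5731 0.019  0.1382] q [ 0.47  0.55 -0.81  1.85  0.47  0.95  1.12] F [1.47 5.56 5.02] shift [0.0002 0.0001 0.0082] rot [ 0.09 -0.05  0.33]
```

View pics/w2z.png

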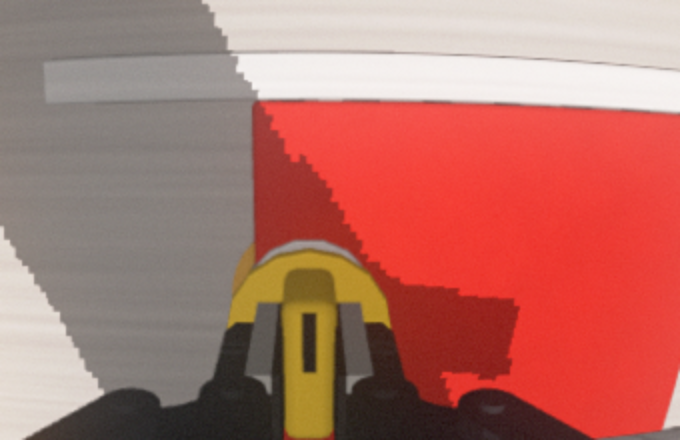

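The view shows the wing gripped centrally at about (310,345) in the crop, the cover edge over the socket rim and the stud still unturned. I'll keep pushing.

Emit:
arm_command(
  commands=[0,0,0.001,0,0,0,0,0,0,0.002,0,0,0,0,0,0,0.003,0,0,0,0,0,0,0.004,0,0,0,0,0,0,0.004,0,0,0,0],
)

```text
t: 7.2
eef_pos: [0.5731, 0.0191, 0.1344]
tool_rot: [-0.0, -0.051, 0.999, 0.001]
contact_force: [1.5, 6.3, 5.3]
gripper_width: 0.126
grasp_force: 43.6
```

Emit:
arm_command(
  commands=[0,0,0.001,0,0,0,0,0,0,0.001,0,0,0,0],
)

```text
t: 7.4
eef_pos: [0.5731, 0.019, 0.1334]
tool_rot: [-0.0, -0.051, 0.999, 0.001]
contact_force: [1.0, 4.7, 6.9]
gripper_width: 0.131
grasp_force: 43.6
```

Emit:
arm_command(
  commands=[0,0,0.001,0,0,0,0,0,0,0.001,0,0,0,0],
)

```text
t: 7.6
eef_pos: [0.5731, 0.0191, 0.1326]
tool_rot: [-0.0, -0.051, 0.999, 0.001]
contact_force: [0.3, 5.4, 8.4]
gripper_width: 0.128
grasp_force: 43.8
```

Emit:
arm_command(
  commands=[0,0,0.001,0,0,0,0,0,0,0.001,0,0,0,0],
)

```text
t: 7.8
eef_pos: [0.5732, 0.0191, 0.132]
tool_rot: [-0.0, -0.051, 0.999, 0.0]
contact_force: [-0.9, 4.5, 10.9]
gripper_width: 0.132
grasp_force: 44.4
```

Emit:
arm_command(
  commands=[0,0,0.001,0,0,0,0,0,0,0.001,0,0,0,0],
)

```text
t: 8.0
eef_pos: [0.5733, 0.0191, 0.1315]
tool_rot: [-0.0, -0.051, 0.999, 0.0]
contact_force: [-2.7, 4.8, 15.5]
gripper_width: 0.131
grasp_force: 45.0
```

The firm stop is felt at a depth of about 12.5 mm, with 15 N. I'll ease slightly and start turning with care.

Emit:
arm_command(
  commands=[0,0,-0.0005,0,0,0,0,0,0,-0.0005,0,0,4,0,0,0,-0.0005,0,0,8,0,0,0,-0.0005,0,0,8,0],
)

```text
t: 8.4
eef_pos: [0.5732, 0.0192, 0.1319]
tool_rot: [-0.0, 0.02, 1.0, 0.0]
contact_force: [-1.6, 4.8, 11.9]
gripper_width: 0.127
grasp_force: 44.5
```

```bash
python3 -c "
from g import *
rel([.5733,.0191,.132],.096+np.pi);print(get_obs()['torque'])"
```

```text
t 8.4 [0.5732 0.0192 0.1319] q [ 0.44  0.54 -0.77  1.85  0.46  0.93  0.99] F [-1.63  4.81 11.86] shift [-0.0001 -0.0001 -0.0001] rot [ 0.04 -0.02 -7.78]
[ 1.26823002  0.34360296 -0.03269654]
```

Emit:
arm_command(
  commands=[0,0,0,0,0,3,0,0,0,0,0,0,5,0],
)

```text
t: 8.6
eef_pos: [0.5733, 0.0192, 0.1318]
tool_rot: [-0.0, 0.063, 0.998, 0.0]
contact_force: [-2.5, 5.0, 12.3]
gripper_width: 0.134
grasp_force: 44.6
```

```bash
python3 -c "
from g import *
rel([.5733,.0191,.132],.096+np.pi);print(get_obs()['torque'])"
```

```text
t 8.6 [0.5733 0.0192 0.1318] q [ 0.43  0.54 -0.75  1.85  0.45  0.93  0.92] F [-2.53  4.98 12.28] shift [-0.0001 -0.0001 -0.0002] rot [  0.05  -0.02 -12.77]
[1.26504583 0.27143897 0.02503131]
```

Emit:
arm_command(
  commands=[0,0,0,0,0,4,0,0,0,0,0,0,8,0,0,0,0,0,0,12,0,0,0,0,0,0,12,0],
)

```text
t: 9.0
eef_pos: [0.5733, 0.0193, 0.1319]
tool_rot: [-0.0, 0.167, 0.986, 0.0]
contact_force: [-1.9, 5.0, 12.8]
gripper_width: 0.13
grasp_force: 44.5
```

```bash
python3 -c "
from g import *
rel([.5733,.0191,.132],.096+np.pi);print(get_obs()['torque'])"
```

```text
t 9.0 [0.5733 0.0193 0.1319] q [ 0.39  0.52 -0.7   1.86  0.42  0.92  0.73] F [-1.89  4.99 12.78] shift [-0.     -0.0002 -0.0001] rot [ 5.000e-02 -2.000e-02 -2.478e+01]
[1.32150099e+00 2.62497340e-01 6.31892873e-04]
```

Emit:
arm_command(
  commands=[0,0,0,0,0,5,0,0,0,0,0,0,10,0,0,0,0,0,0,15,0,0,0,0,0,0,20,0,0,0,0,0,0,25,0,0,0,0,0,0,25,0],
)

```text
t: 9.6
eef_pos: [0.5735, 0.0194, 0.1319]
tool_rot: [-0.0, 0.377, 0.926, 0.001]
contact_force: [-1.0, 5.9, 11.3]
gripper_width: 0.132
grasp_force: 44.5
```

Emit:
arm_command(
  commands=[0,0,0,0,0,5,0,0,0,0,0,0,10,0,0,0,0,0,0,15,0,0,0,0,0,0,20,0,0,0,0,0,0,24,0,0,0,0,0,0,24,0],
)

```text
t: 10.2
eef_pos: [0.5737, 0.0194, 0.132]
tool_rot: [-0.0, 0.561, 0.828, 0.001]
contact_force: [-0.8, 6.3, 11.3]
gripper_width: 0.129
grasp_force: 44.4
```

```bash
python3 -c "
from g import *
rel([.5733,.0191,.132],.096+np.pi);print(get_obs()['torque'])
c=snap('wrist','w3')
i=c['img'][100:320,120:460];cv2.imwrite('pics/w3z.png',cv2.resize(i[:,:,::-1],None,fx=2,fy=2))"
```

```text
t 10.2 [0.5737 0.0194 0.132 ] q [ 0.25  0.48 -0.5   1.86  0.29  0.87 -0.02] F [-0.79  6.27 11.27] shift [-0.0001 -0.0005  0.    ] rot [ 9.000e-02 -1.000e-02 -7.378e+01]
[ 1.4400668  -0.02825297 -0.00847071]
```

View pics/w3z.png

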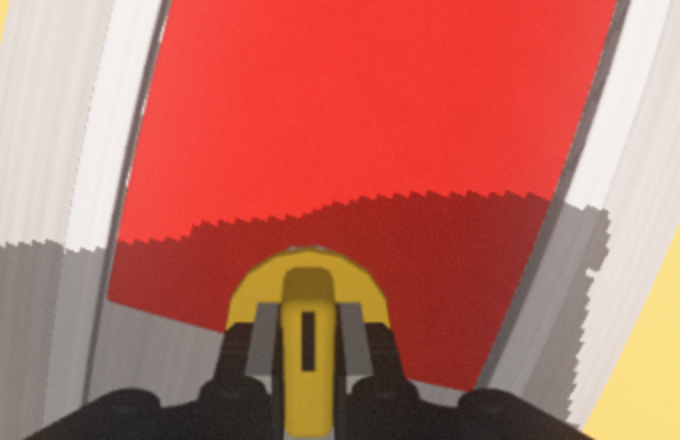

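The wing has turned with the gripper by 74° (1.29 rad). I'll let it rise gently into the notch, then release.

Emit:
arm_command(
  commands=[0.001,0,-0.001,0,0,0,0,0.0015,0,-0.002,0,0,0,0,0.0015,0,-0.003,0,0,0,0,0.0015,0,-0.004,0,0,0,0,0.0015,0,-0.005,0,0,0,0,0.0015,0,-0.005,0,0,0,0],
)

```text
t: 10.85
eef_pos: [0.5736, 0.0195, 0.1364]
tool_rot: [0.0, 0.561, 0.828, 0.001]
contact_force: [3.2, 3.0, 5.8]
gripper_width: 0.128
grasp_force: 43.5
```

Emit:
arm_command(
  commands=[0,0,-0.001,0,0,0,0,0,0,-0.0015,0,0,0,0],
)

```text
t: 11.05
eef_pos: [0.5735, 0.0195, 0.1374]
tool_rot: [0.0, 0.561, 0.828, 0.001]
contact_force: [4.8, 3.9, -1.3]
gripper_width: 0.131
grasp_force: 42.7
```

Emit:
arm_command(
  commands=[0.001,0.0015,0,0,0,0,0,0.001,0.0015,0,0,0,0,0.15,0.001,0.0015,0,0,0,0,0.3,0.001,0.0015,0,0,0,0,0.5,0.001,0.0015,0,0,0,0,0.5,0.001,0.0015,0,0,0,0,0.5,0.001,0.0015,-0.02,0,0,0,0.5,0.001,0.0015,-0.05,0,0,0,0.5],
)

```text
t: 11.85
eef_pos: [0.5726, 0.0201, 0.186]
tool_rot: [-0.002, 0.561, 0.828, -0.001]
contact_force: [-0.0, -0.5, 0.8]
gripper_width: 0.497
grasp_force: 0.0
```

Emit:
arm_command(
  commands=[0,0,-0.04,0,0,0,0.5,0,0,-0.08,0,0,0,0.5,0,0,-0.08,0,0,0,0.5,0,0,-0.08,0,0,0,0.5],
)

```text
t: 12.25
eef_pos: [0.5745, 0.0204, 0.2681]
tool_rot: [0.001, 0.561, 0.828, 0.0]
contact_force: [-0.7, -0.4, -0.3]
gripper_width: 0.501
grasp_force: 0.0
```

```bash
python3 - <<'E'
from g import *
rel([.5733,.0191,.132],.096+np.pi)
c=snap('wrist','w4');s=snap('side','s4')
i=cv2.resize(c['img'][80:300,120:460],(510,330));j=cv2.resize(s['img'][180:320,170:320],(280,262));k=np.zeros((330,790,3),np.uint8);k[:,:510]=i;k[:262,510:]=j
cv2.imwrite('pics/f4.png',k[:,:,::-1])
hsv=cv2.cvtColor(s['img'],cv2.COLOR_RGB2HSV)
E
```

```text
t 12.25 [0.5745 0.0204 0.2681] q [ 0.29  0.33 -0.55  1.73  0.19  1.13  0.07] F [-0.72 -0.38 -0.26] shift [-0.0006 -0.0018  0.1361] rot [ 4.000e-02  1.100e-01 -7.375e+01]
```

View pics/f4.png

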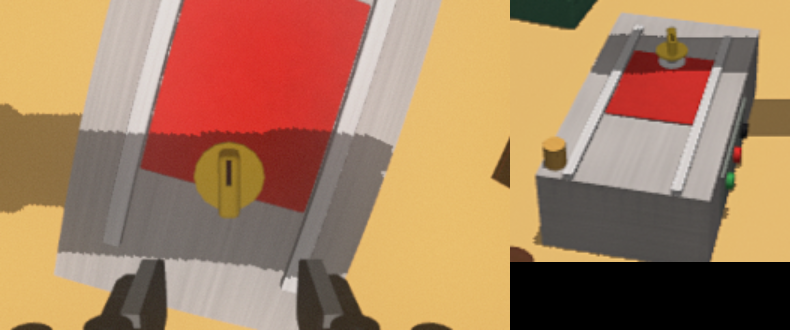

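The wing stays turned, at (229,180) in the wrist crop, and the cover is shut over the socket. I'll check the head's height by triangulation against the starting pictures.

```bash
python3 - <<'E'
from h import *
def blob(d,r):
    m=cv2.inRange(cv2.cvtColor(d['img'],cv2.COLOR_RGB2HSV),(20,150,40),(35,255,255));k=np.zeros_like(m);k[r]=m[r]
    n,l,s,c=cv2.connectedComponentsWithStats(k);i=1+s[1:,4].argmax();print(s[i],c[i].round(1));return c[i]
def tri(w,s,rw,rs):
    W,S=np.load(f'pics/{w}.npz'),np.load(f'pics/{s}.npz');a,b=blob(W,rw),blob(S,rs)
    zs=np.arange(.1,.18,.0005);e=[np.linalg.norm(ray_z(W['K'],W['P'],*a,z,w[0]=='w')-ray_z(S['K'],S['P'],*b,z)) for z in zs]
    i=np.argmin(e);print(w,s,'z',zs[i],'miss',e[i].round(4),ray_z(S['K'],S['P'],*b,zs[i]).round(4))
tri('w1','side1',np.s_[150:260,200:340],np.s_[195:232,235:275])
tri('w4','s4',np.s_[150:260,200:340],np.s_[185:222,240:290])
E
```

```text
[ 249  184   54   58 2066] [275.2 210.7]
[243 208  17  16 224] [250.7 215.3]
w1 side1 z 0.14250000000000004 miss 0.0006 [0.5661 0.0798 0.1425]
[ 250  175   46   50 1558] [272.4 198.6]
[249 195  16  17 155] [256.5 205.1]
w4 s4 z 0.13150000000000003 miss 0.001 [0.5726 0.019  0.1315]
```

```bash
python3 -c "
from station import hand_in
print(hand_in())"
```

```text
the job is handed in; nothing more can be done
None
```

The red cover is slid fully shut. The stud was pushed in with about 15 N at most and turned about 74° clockwise, and its head stayed down after release, measured about 11 mm lower than at the start. The job was handed in at about 12 s, with the gripper clear of everything.

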